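# Reset three tripped boxes in order

## Task

Three of the small grey reset boxes on the bench have tripped and their plungers stand out: with a fingertip press the plungers fully in, first the narrow round pin, then the square cap, last the wide mushroom cap. Press each lightly, straight down, without lifting, shifting or tipping its box. Leave the spare box with the slim bar-shaped cap and everything else on the bench as they are.

Things in the scene. Friction and masses are not known exactly. Their poses are not given: they have to be found in the camera images.
- round_box: Loose grey reset box, 60 x 60 mm and 48 mm tall, 0.6 kg, on rubber feet, with a steel collar (28 mm wide, up to 52 mm) on its lid and in it an upright black plunger that ends in a narrow straight round pin, 16 mm across. Origin: centre of its underside; z up. All four boxes are alike but for the cap.
- round_top (a point): Centre of the top face of that plunger's cap (a narrow straight round pin, 16 mm across); 74 mm above the bench when fully out, 62 mm when fully in.
- round_plunger (a joint): Travel of that plunger, m: 0 fully out, 0.012 fully in (hard stop); grows as it is pressed straight down. About 3 N of friction moves it, it has no spring and stays where it is left. At the start it is out (0 to 0.0015).
- square_box: Loose grey reset box, 60 x 60 mm and 48 mm tall, 0.6 kg, on rubber feet, with a steel collar (28 mm wide, up to 52 mm) on its lid and in it an upright black plunger that ends in a square cap, 26 x 26 mm. Origin: centre of its underside; z up. All four boxes are alike but for the cap.
- square_top (a point): Centre of the top face of that plunger's cap (a square cap, 26 x 26 mm); 74 mm above the bench when fully out, 62 mm when fully in.
- square_plunger (a joint): Travel of that plunger, m: 0 fully out, 0.012 fully in (hard stop); grows as it is pressed straight down. About 3 N of friction moves it, it has no spring and stays where it is left. At the start it is out (0 to 0.0015).
- mushroom_box: Loose grey reset box, 60 x 60 mm and 48 mm tall, 0.6 kg, on rubber feet, with a steel collar (28 mm wide, up to 52 mm) on its lid and in it an upright black plunger that ends in a wide round mushroom cap, 42 mm across, slightly domed, flat in its middle 20 mm. Origin: centre of its underside; z up. All four boxes are alike but for the cap.
- mushroom_top (a point): Centre of the top face of that plunger's cap (a wide round mushroom cap, 42 mm across, slightly domed, flat in its middle 20 mm); 74 mm above the bench when fully out, 62 mm when fully in.
- mushroom_plunger (a joint): Travel of that plunger, m: 0 fully out, 0.012 fully in (hard stop); grows as it is pressed straight down. About 3 N of friction moves it, it has no spring and stays where it is left. At the start it is out (0 to 0.0015).
- bar_box: The spare box, out of service: to be left alone. Loose grey reset box, 60 x 60 mm and 48 mm tall, 0.6 kg, on rubber feet, with a steel collar (28 mm wide, up to 52 mm) on its lid and in it an upright black plunger that ends in a slim bar-shaped cap, 10 x 46 mm (long along the box's y). Origin: centre of its underside; z up. All four boxes are alike but for the cap.
- bar_top (a point): Centre of the top face of that plunger's cap (a slim bar-shaped cap, 10 x 46 mm (long along the box's y)); 74 mm above the bench when fully out, 62 mm when fully in.
- bar_plunger (a joint): Travel of that plunger, m: 0 fully out, 0.012 fully in (hard stop); grows as it is pressed straight down. About 3 N of friction moves it, it has no spring and stays where it is left. At the start it is out (0 to 0.0015).
- thinner_bottle: Small white bottle with a blue cap, 40 mm across, 92 mm tall, loose bystander. Origin: centre of its underside.
- tape_measure: Pocket tape measure standing on its edge, 37 x 84 mm, 63 mm tall, loose bystander. Origin: centre of its underside.
- white_carton: Small card box, 40 x 46 mm, 51 mm tall, loose bystander. Origin: centre of its underside.
- grease_tin: Flat round tin, 65 mm across, 23 mm tall, loose bystander. Origin: centre of its underside.
Not all that is in view belongs to the job. What is shaped like the round_box but green or purple is not meant.

How it is judged:
By the outcome, as a careful person would: the job done as asked, in the order asked, and still so for the second after the job is handed in, with the robot touching nothing.
It also fails if it takes over 48 s, if anything falls off the work surface, if the arm or the gripper's body presses on something with over 40 N, if the wrist force passes 120 N, or if a joint passes its speed limit or range.

## Robot

A 7-joint arm with a two-finger parallel gripper is mounted at the origin on a cart in front of the work surface, level with it; the furniture and walls round the work are solid. World frame = base frame: x ahead of the robot, y to its left, z up, the work surface at z = 0. Lengths are in m, angles in rad, forces in N, time in s.
With the tool pointing down it reaches from about 0.4 to 0.9 m from the base axis. Payload 5.6 kg.
Tool frame: the origin (TCP) lies on the centre line of the jaws, within the pads' length; the fingertips stand 19 mm ahead of it and the grasp point (between the pads) is the TCP (robot.tip_reach is the distance from the TCP to the fingertips, in m); z points along the fingers, y is the direction in which the jaws open and shut (so a half turn about z gives the same grasp; the last joint's range is limited). The gripper opens to 92 mm and grips with 3 to 60 N. Pads are 20 mm wide; open, the fingers measure 128 mm over their backs; the gripper's body (75 mm by 189 mm) begins 69 mm behind the grasp point.
Start: joints at [-1.176, 0.468, -0.012, 1.603, 0.006, 1.071, -0.056], TCP at [0.276, 0.589, 0.234] pointing down, gripper open.
Joint ranges: [-2.53, 2.53], [-0.31, 2.02], [-1.57, 1.55], [0.28, 2.44], [-1.29, 4.43], [0.15, 1.84], [-2.92, 2.92]. Speed limits (rad/s): [2.57, 2.57, 3.14, 3.14, 3.14, 3.14, 3.14].

## Interface

Orientations are given as a unit quaternion [x, y, z, w].
In Python, from plant import state, eyes, ticket, robot gives the robot as it stands. The module is installed in compiled form; this text tells all that it offers.
- The arm moves only by the shell command python3 -m creep 'ROWS' [FORCE]. ROWS is text: rows parted by semicolons, each of 7 numbers parted by spaces: the turn, a rotation vector about the tool's x, y, z in degrees, then the shift along the tool's x, y, z in cm, then the finger opening in cm, from 0 to 9.19. A call has exactly 10 rows; each row shifts and turns the commanded pose from where the row before left it, along the tool's axes as they then stand; what a row does not reach is not made up. A row lasts 1/10 s, in which the tool goes at most 50 mm and 8.59 degrees, less where a joint would pass 70% of its speed; a pose out of reach is approached as far as the arm can. A call with a gripper value outside its range is refused whole. The fingers move at their own pace and stop on an object; FORCE is the grip in N (left out, the last holds). Time passes only in rows, so rows that do not move let the fingers close, or fill a call up. It gives the time, the measured TCP pose, the force and the opening at its end, in the units of the state.
- state(): the state, without advancing time (a new reading comes with each control period).
- eyes.camera(name): name is "side" or "top"; returns the picture (384x512x3 uint8, blue, green, red); there is no depth.
- eyes.get_calibration(name): a dict with "fx", "fy", "cx", "cy" (pixels), "extrinsics" (4x4, takes a point from world to camera coordinates). Camera axes: x right, y down, z forward; pixel columns grow to the right and rows downward; lengths in m; the calibration is good to about 2 mm. A picture is of the moment at which its call begins. get_calibration takes no time and is no camera call.
- ticket.finish_job(): hands the job in, once; it reports no verdict.
The state is a dict: "t": time; "q": joint angles; "joint_vel": joint speeds; "tau": joint torques, N m; "tool_pos": TCP position; "tcp_rot": TCP orientation; "ft_force": force on the tool from outside, world axes, zero at the start; "ft_torque": the same for the moment, N m; "opening": finger opening in m.
Only numpy, scipy, OpenCV 4.12 (cv2) and the standard library are available. Lean on these libraries where they do the work, as an engineer would, in place of code of your own. Each camera call takes 0.05 s, during which the arm holds its last target. There are 200 camera calls.

## Working session

There is one attempt and no reset: what is moved stays moved. The work goes in short steps, Python scripts to look and compute and a shell command to move; the robot and the scene stay as the last step left them, time stands still between calls to the robot, and variables do not carry over. Pictures are saved under pics/ and viewed, about 8 in all and at most 12, crops included, and the job is handed in when it is done.

```bash
mkdir -p pics; python3 - <<'E'
from plant import state, eyes, ticket, robot
import cv2,numpy as np
np.set_printoptions(precision=4,suppress=True)
for n in("top","side"):
    cv2.imwrite(f"pics/{n}0.png",eyes.camera(n)); c=eyes.get_calibration(n); print(n,c["fx"],c["fy"],c["cx"],c["cy"]);print(np.array(c["extrinsics"]))
s=state();print(s, robot.tip_reach)
E
```

```text
top 364.55223405695017 364.55223405695017 256.3586183336357 196.75125462877642
[[-0.0187 -0.9998  0.0058  0.1324]
 [-0.9962  0.0181 -0.0848  0.571 ]
 [ 0.0847 -0.0074 -0.9964  0.9149]
 [ 0.      0.      0.      1.    ]]
side 431.92412046534224 431.92412046534224 259.64676395239945 191.76517665530784
[[ 0.9179 -0.3965  0.0154 -0.4378]
 [-0.1866 -0.4656 -0.8651  0.2274]
 [ 0.3502  0.7912 -0.5014  0.9174]
 [ 0.      0.      0.      1.    ]]
{'t': 0.1, 'q': array([-1.176 ,  0.4683, -0.0116,  1.6035,  0.006 ,  1.0714, -0.0563]), 'joint_vel': array([ 0.0013, -0.0026,  0.0013, -0.0018,  0.0001,  0.0025,  0.0007]), 'tau': array([  0.0004, -52.1651,  -0.0128, -24.4366,  -0.0569,   0.0141,
         0.    ]), 'tool_pos': array([0.2754, 0.5882, 0.2327]), 'tcp_rot': array([ 0.2172,  0.9761, -0.0008, -0.0001]), 'ft_force': array([ 1.0334, -0.1427, -0.0391]), 'ft_torque': array([-0.0158, -0.045 ,  0.0138]), 'opening': 0.09198252567339846} 0.019
```

View pics/top0.png

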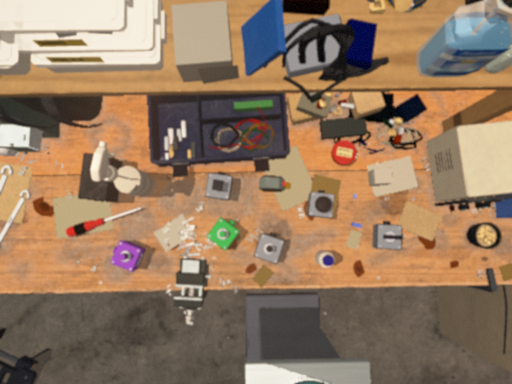

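View pics/side0.png

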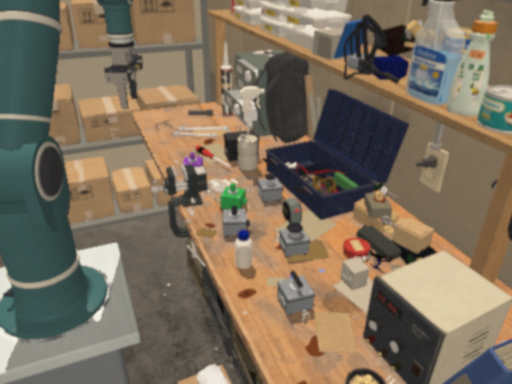

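```bash
python3 - <<'E'
import cv2,numpy as np
t=cv2.imread("pics/top0.png");s=cv2.imread("pics/side0.png")
f=lambda i,u,v,h,w=None:cv2.resize(i[v-h:v+h,u-h:u+h],(256,256),interpolation=cv2.INTER_CUBIC)
r1=[f(t,*p,20) for p in((221,186),(270,247),(322,204))]
r2=[f(s,*p,24) for p in((269,187),(234,219),(294,236))]
cv2.imwrite("pics/crop.png",np.vstack([np.hstack(r1),np.hstack(r2)]))
E
```

```text
(no output)
```

View pics/crop.png

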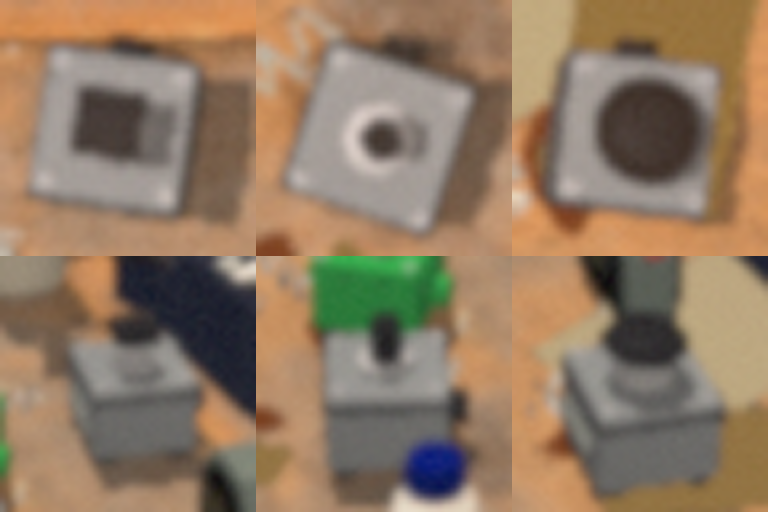

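```bash
cat > h.py <<'E'
from plant import state, eyes, ticket, robot
import cv2,numpy as np
from scipy.spatial.transform import Rotation as R
np.set_printoptions(precision=4,suppress=True)
def cal(n):
    c=eyes.get_calibration(n);K=np.array([[c["fx"],0,c["cx"]],[0,c["fy"],c["cy"]],[0,0,1]]);return K,np.array(c["extrinsics"])
def ray(n,u,v,z):
    K,E=cal(n);d=E[:3,:3].T@np.linalg.inv(K)@[u,v,1];o=-E[:3,:3].T@E[:3,3];return o+d*(z-o[2])/d[2]
def tri(a,b):
    P=[cal(n)[0]@cal(n)[1][:3] for n in("top","side")]
    X=cv2.triangulatePoints(P[0],P[1],np.float64(a),np.float64(b));return (X[:3]/X[3]).ravel()
def togo(p):  # tool-axis shift (cm) to world point p for the TCP
    s=state();return R.from_quat(s["tcp_rot"]).inv().apply(np.array(p)-s["tool_pos"])*100
E
python3 - <<'E'
from h import *
t=cv2.imread("pics/top0.png")
for n,(u,v),r,sd in(("square",(218,185),8,(270.3,175.9)),("round",(270,248),5,(234.4,206.4)),("mushroom",(323,204),11,(295,226.8))):
    w=t[v-r:v+r+1,u-r:u+r+1].max(2)
    m=(w<85).astype(np.uint8)
    k,l,st,ce=cv2.connectedComponentsWithStats(m); i=1+st[1:,4].argmax()
    c=ce[i]+[u-r,v-r]
    p=ray("top",*c,.074);print(n,w.min(),st[i],c,"z74:",p,"tri",tri(c,sd),"reach",np.hypot(*p[:2]),"togo",togo([p[0],p[1],.16]))
for n,u,v,z in(("bottle",326,259,.09),("bar",389,236,.074),("shelf edge",250,92,.25),("spray",105,165,.15),("toolbox front",222,163,.05),("toolboxtop",222,95,.1),("vise",190,285,.1)):print(n,ray("top",u,v,z))
print(tri((103,150),(250,92)))
E
```

```text
square 67 [ 3  3 10 10 78] [217.6795 184.7308] z74: [0.6002 0.2161 0.074 ] tri [0.6019 0.216  0.0704] reach 0.637972563868107 togo [-45.1956 -19.913    7.3092]
round 71 [ 3  4  4  4 13] [269.3846 248.3846] z74: [0.4437 0.0932 0.074 ] tri [0.4445 0.0929 0.0736] reach 0.4533749411877831 togo [-36.2314 -37.6866   7.3365]
mushroom 61 [  4   4  15  15 183] [323.071  204.0109] z74: [ 0.5484 -0.0399  0.074 ] tri [ 0.5499 -0.0415  0.0687] reach 0.5498207878288232 togo [-51.3548 -45.3023   7.3501]
bottle [ 0.4172 -0.0393  0.09  ]
bar [ 0.4679 -0.197   0.074 ]
shelf edge [0.7647 0.1323 0.25  ]
spray [0.6401 0.4603 0.15  ]
toolbox front [0.6581 0.2071 0.05  ]
toolboxtop [0.8156 0.201  0.1   ]
vise [0.3646 0.2799 0.1   ]
[0.6359 0.4261 0.2571]
```

In the enlarged crop, the top-view candidates are the square cap at (218,185), the narrow pin at (269,248) and the wide mushroom cap at (323,204). The slim bar at (389,236) is the spare. The green (223,234) and purple (127,255) boxes aren't meant. Triangulated cap heights come out at 69–74 mm, which fits 74 mm. I'll go to the pin first.

```bash
python3 -m creep '0 0 0 -2.5 -2.5 0 0;0 0 0 -2.5 -2.5 0 0;0 0 0 -2.5 -2.5 0 0;0 0 0 -2.5 -2.5 0 0;0 0 0 -2.5 -2.5 0 0;0 0 0 -2.5 -2.5 0 0;0 0 0 -2.5 -2.5 0 0;0 0 0 -2.5 -2.5 0 0;0 0 0 -2.5 -2.5 0 0;0 0 0 -2.5 -2.5 0 0' 20
python3 -m creep '0 0 0 -1.5 -1.5 0 0;0 0 0 -1.5 -1.5 0 0;0 0 0 -1.5 -1.5 0 0;0 0 0 -1.5 -1.5 0 0;0 0 0 -1.5 -1.5 0 0;0 0 0 -1.5 -1.5 0 0;0 0 0 -1.2 -1.5 0 0;0 0 0 -1 -1.2 0 0;0 0 0 0 -1 0 0;0 0 0 0 0 0 0'
python3 -c "
from h import *
print(togo([.4437,.0932,.12]),state()['ft_force'])"
```

```text
t: 1.1
tool_pos: [0.3961, 0.2547, 0.2334]
tcp_rot: [0.217, 0.976, -0.0, -0.0]
ft_force: [-0.4, -0.1, -0.2]
opening: 0.0141
t: 2.1
tool_pos: [0.4428, 0.0927, 0.2333]
tcp_rot: [0.218, 0.976, -0.0, -0.0]
ft_force: [-0.3, 0.8, -1.4]
opening: 0.0003
[-0.0745  0.0891 11.3346] [-0.3095  0.8413 -1.3591]
```

```bash
python3 -m creep '0 0 0 -0.1 0.1 2 0;0 0 0 0 0 2 0;0 0 0 0 0 2 0;0 0 0 0 0 2 0;0 0 0 0 0 2 0;0 0 0 0 0 1.2 0;0 0 0 0 0 0.7 0;0 0 0 0 0 0.3 0;0 0 0 0 0 0 0;0 0 0 0 0 0 0'
python3 - <<'E'
from h import *
t=eyes.camera("top");s=eyes.camera("side")
f=lambda i,u,v,h:cv2.resize(i[v-h:v+h,u-h:u+h],(400,400),interpolation=cv2.INTER_CUBIC)
cv2.imwrite("pics/c1.png",np.hstack([f(t,270,240,50),f(s,234,205,35)]));print(state()["ft_force"],togo([.4437,.0932,.12]))
E
```

```text
t: 3.1
tool_pos: [0.4454, 0.0944, 0.1122]
tcp_rot: [0.217, 0.976, 0.0, 0.001]
ft_force: [0.1, -0.7, 1.0]
opening: 0.0005
[-0.2571  0.4302  0.4448] [ 0.1036 -0.1802 -0.7783]
```

View pics/c1.png

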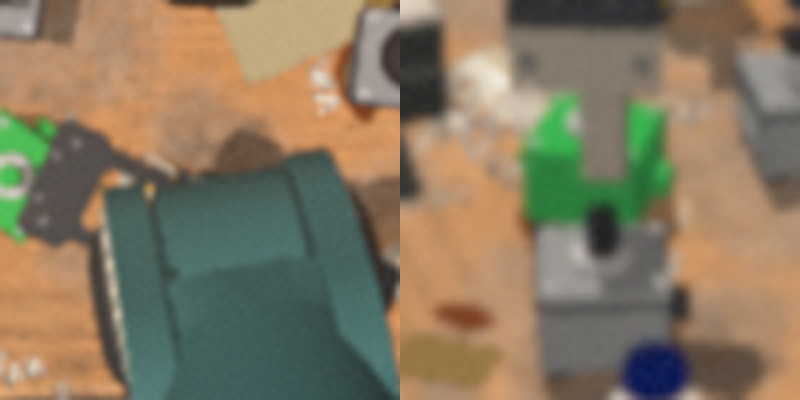

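```bash
python3 -m creep '0 0 0 0 -0.1 0.6 0;0 0 0 0 0 0.6 0;0 0 0 0 0 0.4 0;0 0 0 0 0 0.2 0;0 0 0 0 0 0.1 0;0 0 0 0 0 0.1 0;0 0 0 0 0 0.1 0;0 0 0 0 0 0.1 0;0 0 0 0 0 0 0;0 0 0 0 0 0 0'
python3 -m creep '0 0 0 0 0 0.1 0;0 0 0 0 0 0 0;0 0 0 0 0 0.1 0;0 0 0 0 0 0 0;0 0 0 0 0 0.1 0;0 0 0 0 0 0 0;0 0 0 0 0 0.1 0;0 0 0 0 0 0 0;0 0 0 0 0 0 0;0 0 0 0 0 0 0'
```

```text
t: 4.2
tool_pos: [0.445, 0.0935, 0.0896]
tcp_rot: [0.217, 0.976, 0.0, 0.001]
ft_force: [0.5, -0.4, -0.3]
opening: 0.0004
t: 5.2
tool_pos: [0.4447, 0.0934, 0.0856]
tcp_rot: [0.217, 0.976, 0.0, 0.0]
ft_force: [1.4, 1.3, 2.5]
opening: 0.0005
```

```bash
python3 -m creep '0 0 0 0 0 0.1 0;0 0 0 0 0 0 0;0 0 0 0 0 0.1 0;0 0 0 0 0 0 0;0 0 0 0 0 0.1 0;0 0 0 0 0 0 0;0 0 0 0 0 0.1 0;0 0 0 0 0 0 0;0 0 0 0 0 0 0;0 0 0 0 0 0 0'
python3 -m creep '0 0 0 0 0 0.05 0;0 0 0 0 0 0 0;0 0 0 0 0 0 0;0 0 0 0 0 0 0;0 0 0 0 0 0 0;0 0 0 0 0 0 0;0 0 0 0 0 0 0;0 0 0 0 0 0 0;0 0 0 0 0 0 0;0 0 0 0 0 0 0'
```

```text
t: 6.2
tool_pos: [0.4442, 0.0932, 0.0814]
tcp_rot: [0.217, 0.976, -0.0, -0.0]
ft_force: [1.4, 0.7, 1.0]
opening: 0.0003
t: 7.2
tool_pos: [0.4443, 0.0932, 0.0811]
tcp_rot: [0.217, 0.976, -0.0, -0.0]
ft_force: [-1.4, -0.7, 4.8]
opening: 0.0004
```

```bash
python3 -m creep '0 0 0 0 0 0.05 0;0 0 0 0 0 0 0;0 0 0 0 0 0 0;0 0 0 0 0 0.02 0;0 0 0 0 0 0 0;0 0 0 0 0 0 0;0 0 0 0 0 0 0;0 0 0 0 0 0 0;0 0 0 0 0 0 0;0 0 0 0 0 0 0'
```

```text
t: 8.2
tool_pos: [0.4443, 0.0932, 0.0806]
tcp_rot: [0.217, 0.976, -0.0, -0.0]
ft_force: [-1.4, -0.6, 7.9]
opening: 0.0004
```

```bash
python3 -m creep '0 0 0 0 0 0.05 0;0 0 0 0 0 0 0;0 0 0 0 0 0 0;0 0 0 0 0 0 0;0 0 0 0 0 0 0;0 0 0 0 0 0 0;0 0 0 0 0 0 0;0 0 0 0 0 0 0;0 0 0 0 0 0 0;0 0 0 0 0 0 0'
```

```text
t: 9.2
tool_pos: [0.4443, 0.0933, 0.0803]
tcp_rot: [0.217, 0.976, -0.0, -0.0]
ft_force: [-2.5, -1.2, 10.3]
opening: 0.0003
```

```bash
python3 -m creep '0 0 0 0 0 -0.3 0;0 0 0 0 0 -0.5 0;0 0 0 0 0 -1 0;0 0 0 0 0 -1.2 0;0 0 0 0 0 -1.5 0;0 0 0 0 0 -1.5 0;0 0 0 0 0 -1 0;0 0 0 -1 2 0 0;0 0 0 -1 2 0 0;0 0 0 -1 2 0 0'
python3 -m creep '0 0 0 -1 2 0 0;0 0 0 -1 2 0 0;0 0 0 -1 2 0 0;0 0 0 -1 2 0 0;0 0 0 -1 2 0 0;0 0 0 -0.9 1.7 0 0;0 0 0 0 0 0 0;0 0 0 0 0 0 0;0 0 0 0 0 0 0;0 0 0 0 0 0 0'
python3 - <<'E'
from h import *
t=eyes.camera("top");s=eyes.camera("side")
f=lambda i,u,v,h:cv2.resize(i[v-h:v+h,u-h:u+h],(400,400),interpolation=cv2.INTER_CUBIC)
cv2.imwrite("pics/c2.png",np.hstack([f(s,234,205,35),f(s,270,175,35)]));print(state()["ft_force"],togo([.6002,.2161,.102]))
E
```

```text
t: 10.2
tool_pos: [0.4978, 0.1355, 0.1507]
tcp_rot: [0.217, 0.976, 0.0, 0.0]
ft_force: [1.3, -0.5, 0.4]
opening: 0.0005
t: 11.2
tool_pos: [0.5996, 0.2152, 0.1501]
tcp_rot: [0.218, 0.976, -0.0, -0.0]
ft_force: [0.3, 0.0, -0.1]
opening: 0.0007
[-0.2076  0.2781 -0.1354] [-0.0052  0.0749  4.819 ]
```

View pics/c2.png

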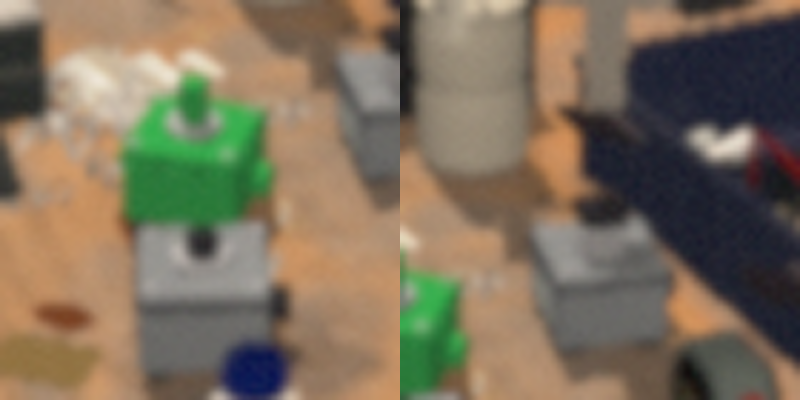

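The pin at (203,243) in the crop now stands low and its box hasn't moved. The fingertip (605,110) is in line over the square cap (605,210).

```bash
python3 -m creep '0 0 0 0 0.05 1.5 0;0 0 0 0 0 1.5 0;0 0 0 0 0 1.2 0;0 0 0 0 0 0.7 0;0 0 0 0 0 0.4 0;0 0 0 0 0 0.2 0;0 0 0 0 0 0.1 0;0 0 0 0 0 0.1 0;0 0 0 0 0 0.1 0;0 0 0 0 0 0.1 0'
python3 -m creep '0 0 0 0 0 0.1 0;0 0 0 0 0 0.1 0;0 0 0 0 0 0.1 0;0 0 0 0 0 0.1 0;0 0 0 0 0 0.1 0;0 0 0 0 0 0.1 0;0 0 0 0 0 0.1 0;0 0 0 0 0 0 0;0 0 0 0 0 0 0;0 0 0 0 0 0 0'
```

```text
t: 12.3
tool_pos: [0.6007, 0.2165, 0.0915]
tcp_rot: [0.217, 0.976, 0.0, 0.0]
ft_force: [-1.0, -1.4, 2.7]
opening: 0.0002
t: 13.3
tool_pos: [0.6004, 0.2164, 0.0838]
tcp_rot: [0.217, 0.976, -0.0, 0.0]
ft_force: [0.6, 1.7, 2.4]
opening: 0.0003
```

```bash
python3 -m creep '0 0 0 0 0 0.1 0;0 0 0 0 0 0 0;0 0 0 0 0 0.1 0;0 0 0 0 0 0 0;0 0 0 0 0 0.1 0;0 0 0 0 0 0 0;0 0 0 0 0 0 0;0 0 0 0 0 0 0;0 0 0 0 0 0 0;0 0 0 0 0 0 0'
```

```text
t: 14.3
tool_pos: [0.6004, 0.2164, 0.081]
tcp_rot: [0.217, 0.976, 0.0, 0.0]
ft_force: [-0.6, 1.5, 5.6]
opening: 0.0003
```

```bash
python3 -m creep '0 0 0 0 0 0.05 0;0 0 0 0 0 0 0;0 0 0 0 0 0 0;0 0 0 0 0 0.05 0;0 0 0 0 0 0 0;0 0 0 0 0 0 0;0 0 0 0 0 0 0;0 0 0 0 0 0 0;0 0 0 0 0 0 0;0 0 0 0 0 0 0'
```

```text
t: 15.3
tool_pos: [0.6004, 0.2164, 0.0806]
tcp_rot: [0.217, 0.976, 0.0, 0.0]
ft_force: [-2.8, -0.7, 9.3]
opening: 0.0004
```

```bash
python3 -m creep '0 0 0 0 0 -0.3 0;0 0 0 0 0 -0.5 0;0 0 0 0 0 -1 0;0 0 0 0 0 -1.2 0;0 0 0 0 0 -1.5 0;0 0 0 0 0 -1.5 0;0 0 0 0 0 -1 0;0 0 0 -0.6 -2.5 0 0;0 0 0 -0.6 -2.5 0 0;0 0 0 -0.6 -2.5 0 0'
python3 -m creep '0 0 0 -0.6 -2.5 0 0;0 0 0 -0.6 -2.5 0 0;0 0 0 -0.6 -2.5 0 0;0 0 0 -0.6 -2.5 0 0;0 0 0 -0.6 -2.5 0 0;0 0 0 -0.6 -2.5 0 0;0 0 0 -0.6 -2 0 0;0 0 0 -0.2 -0.9 0 0;0 0 0 0 0 0 0;0 0 0 0 0 0 0'
python3 - <<'E'
from h import *
s=eyes.camera("side")
f=lambda i,u,v,h:cv2.resize(i[v-h:v+h,u-h:u+h],(400,400),interpolation=cv2.INTER_CUBIC)
cv2.imwrite("pics/c3.png",np.hstack([f(s,270,175,35),f(s,294,220,35)]));print(state()["ft_force"],togo([.5487,-.0405,.102]))
E
```

```text
t: 16.3
tool_pos: [0.5847, 0.1402, 0.1508]
tcp_rot: [0.217, 0.976, 0.0, 0.0]
ft_force: [0.8, -0.5, 1.2]
opening: 0.0002
t: 17.3
tool_pos: [0.5491, -0.0389, 0.1502]
tcp_rot: [0.217, 0.976, 0.0, 0.0]
ft_force: [0.1, -0.0, -0.2]
opening: 0.0007
[-0.2205 -0.4026 -0.4107] [-0.0467 -0.2057  4.8014]
```

View pics/c3.png

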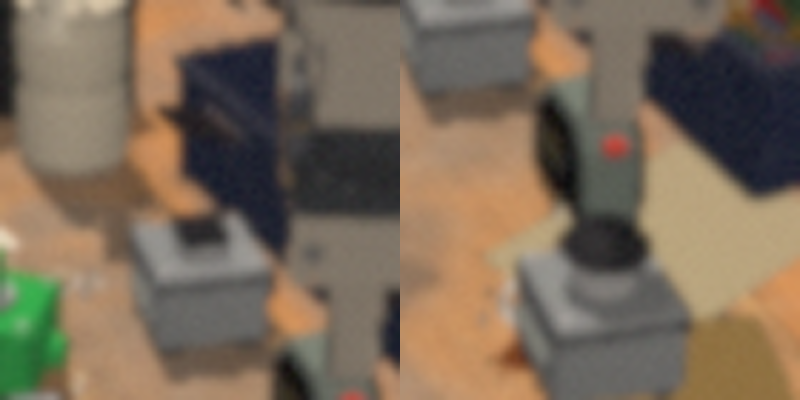

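```bash
python3 - <<'E'
from h import *
K,E=cal("side")
for p in((.5487,-.0405,.074),(.5491,-.0389,.131),(.6002,.2161,.074),(.5997,.2153,.131)):
    q=K@(E@[*p,1])[:3];print(q[:2]/q[2])
    q=(q[:2]/q[2]-[259,185])/70*400;print(q)
E
```

```text
[294.1416 224.9232]
[200.809  228.1326]
[295.328  204.4433]
[207.5886 111.1047]
[269.451 174.914]
[ 59.7201 -57.6345]
[269.9438 157.3891]
[  62.5358 -157.7763]
```

The square cap is in and its box is unmoved. The fingertip sits over the mushroom cap to within about 1–2 mm, so I'll press after a small correction.

```bash
python3 -m creep '0 0 0 0 -0.15 1.5 0;0 0 0 0 0 1.5 0;0 0 0 0 0 1.2 0;0 0 0 0 0 0.7 0;0 0 0 0 0 0.4 0;0 0 0 0 0 0.2 0;0 0 0 0 0 0.1 0;0 0 0 0 0 0.1 0;0 0 0 0 0 0.1 0;0 0 0 0 0 0.1 0'
python3 -m creep '0 0 0 0 0 0.1 0;0 0 0 0 0 0.1 0;0 0 0 0 0 0.1 0;0 0 0 0 0 0.1 0;0 0 0 0 0 0.1 0;0 0 0 0 0 0.1 0;0 0 0 0 0 0.1 0;0 0 0 0 0 0 0;0 0 0 0 0 0 0;0 0 0 0 0 0 0'
python3 -m creep '0 0 0 0 0 0.1 0;0 0 0 0 0 0 0;0 0 0 0 0 0.1 0;0 0 0 0 0 0 0;0 0 0 0 0 0.1 0;0 0 0 0 0 0 0;0 0 0 0 0 0 0;0 0 0 0 0 0 0;0 0 0 0 0 0 0;0 0 0 0 0 0 0'
```

```text
t: 18.35
tool_pos: [0.5485, -0.0414, 0.0914]
tcp_rot: [0.217, 0.976, 0.0, 0.0]
ft_force: [-1.0, -0.8, 3.3]
opening: 0.0006
t: 19.35
tool_pos: [0.5482, -0.0413, 0.0838]
tcp_rot: [0.217, 0.976, -0.0, -0.0]
ft_force: [0.9, -0.0, 0.7]
opening: 0.0007
t: 20.35
tool_pos: [0.5482, -0.0413, 0.0809]
tcp_rot: [0.217, 0.976, 0.0, -0.0]
ft_force: [-0.3, 0.4, 4.9]
opening: 0.0006
```

```bash
python3 -m creep '0 0 0 0 0 0.05 0;0 0 0 0 0 0 0;0 0 0 0 0 0 0;0 0 0 0 0 0.05 0;0 0 0 0 0 0 0;0 0 0 0 0 0 0;0 0 0 0 0 0 0;0 0 0 0 0 0 0;0 0 0 0 0 0 0;0 0 0 0 0 0 0'
```

```text
t: 21.35
tool_pos: [0.5482, -0.0413, 0.0805]
tcp_rot: [0.217, 0.976, 0.0, 0.0]
ft_force: [-1.9, 0.2, 10.0]
opening: 0.0006
```

```bash
python3 -m creep '0 0 0 0 0 -0.3 0;0 0 0 0 0 -0.5 0;0 0 0 0 0 -1 0;0 0 0 0 0 -1.5 0;0 0 0 0 0 -2 0;0 0 0 0 0 -2 0;0 0 0 0 0 -2 0;0 0 0 0 0 -2 0;0 0 0 0 0 -2 0;0 0 0 0 0 -1 0'
python3 -m creep '0 0 0 0.5 3 0 0;0 0 0 1 3.5 0 0;0 0 0 1 3.5 0 0;0 0 0 1 3.5 0 0;0 0 0 1 3.5 0 0;0 0 0 1 3.5 0 0;0 0 0 1 3.5 0 0;0 0 0 1 3 0 0;0 0 0 0 0 0 0;0 0 0 0 0 0 0'
python3 - <<'E'
from h import *
t=eyes.camera("top");s=eyes.camera("side")
cv2.imwrite("pics/c4.png",np.hstack([cv2.resize(t[130:300,190:430],None,fx=1.6,fy=1.6,interpolation=2)[:272],cv2.resize(s[150:320,190:440],None,fx=1.6,fy=1.6,interpolation=2)]));print(state()["ft_force"])
E
```

```text
t: 22.35
tool_pos: [0.549, -0.0415, 0.2257]
tcp_rot: [0.217, 0.976, 0.001, 0.002]
ft_force: [-0.4, -0.2, 0.2]
opening: 0.0005
t: 23.35
tool_pos: [0.5943, 0.2352, 0.2226]
tcp_rot: [0.217, 0.976, -0.001, -0.0]
ft_force: [0.5, -0.5, 0.3]
opening: 0.0005
[ 0.0003 -0.886  -0.9708]
```

View pics/c4.png

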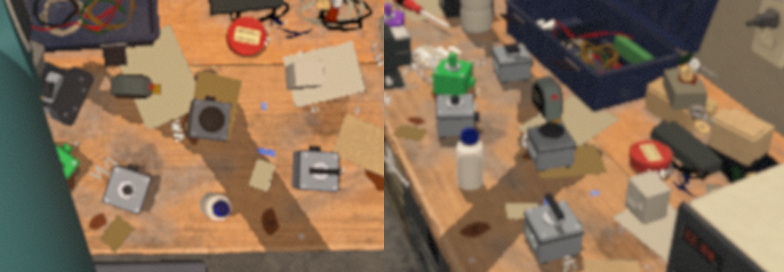

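All three plungers sit low: the pin at (455,102), the square at (510,48) and the mushroom at (550,130) in the side crop. The bar box and the bystanders look unmoved, and the arm is clear.

```bash
python3 -c "
from plant import ticket
print(ticket.finish_job())"
```

```text
the job is handed in; nothing more can be done
None
```

I pressed the three plungers straight down with the closed fingertips, in the order asked: round pin, square cap, mushroom cap. The job was handed in with the robot's clock at about 23.5 s of the 48 s allowed.

- **Plungers fully in:** each took about 3 N on the way down, then rose to 9–10 N at a fingertip height of 61–62 mm, which matches the hard stop at 62 mm.
- **Boxes and bench:** the final pictures show all three caps low. None of the boxes had visibly shifted or tipped, and the bar box and bystanders look untouched. I judged this by eye and did not measure the box positions again.
- **Disagreement:** the side camera put the caps about 1–2 mm from where the top camera did, which is within the stated calibration. That was small enough to press near the cap centres.
- **Hand-in:** the arm was well clear, with about 1 N of force noise on the wrist.

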